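# Feel the end float of the gold drive shaft

### The job

Of the three stage-drive shafts on the inspection bench, check the end float of the one in the gold-coloured bearing block: by its knurled knob push the shaft in until it comes up against its inner stop, then pull it out until it comes up against its outer stop, and leave it there, fully out. Do not shift the shafts in the silver and black blocks.

Things in the scene. Friction and masses are not known exactly. Their poses are not given: they have to be found in the camera images.
- gold_knob (a point): Centre of the knurled steel knob on the gold block's shaft: a level cylinder 30 mm in diameter, 36 mm long, axis 60 mm above the bench. x runs along the shaft from knob into block (push-in direction), z up. The knob faces the robot within 0.3 rad. Block: bolted down, base 104 x 76 mm, two cheeks 84 mm tall. With the shaft fully in, 25 mm of bare 12 mm shaft shows between knob and near cheek.
- gold_shaft (a joint): Shaft position in the gold block, m: 0 = fully in (the red 38 mm collar seen between the cheeks touches the cheek farther from the knob), 0.040 = fully out (collar touches the cheek nearer the knob). Grows as the knob is pulled away from the block. About 3 N of friction; stays where left; hard stops at both ends; starts between them.
- silver_knob (a point): Centre of the same kind of knob on the shaft in the bare-aluminium (silver) block, of the same sizes and axes; not to be shifted.
- black_knob (a point): Centre of the same kind of knob on the shaft in the black block, of the same sizes and axes; not to be shifted.

How it is judged:
By the outcome, as a careful person would: the job done as asked, in the order asked, and still so for the second after the job is handed in, with the robot touching nothing.
It also fails if it takes over 32 s, if anything falls off the work surface, if the arm or the gripper's body presses on something with over 40 N, if the wrist force passes 120 N, or if a joint passes its speed limit or range.

### The arm

A 7-joint arm with a two-finger parallel gripper is mounted at the origin on the work surface. World frame = base frame: x ahead of the robot, y to its left, z up, the work surface at z = 0. Lengths are in m, angles in rad, forces in N, time in s.
With the tool pointing down it reaches from about 0.35 to 0.9 m from the base axis. Payload 19.9 kg.
Tool frame: the origin (TCP) lies between the finger pads; the fingertips stand 19 mm ahead of it and the grasp point (between the pads) is the TCP; z points along the fingers, y is the direction in which the jaws open and shut (so a half turn about z gives the same grasp; the last joint's range is limited). The gripper opens to 94 mm and grips with 3 to 60 N. Pads are 16 mm wide; open, the fingers measure 119 mm over their backs; the gripper's body (75 mm by 177 mm) begins 78 mm behind the grasp point.
Start: joints at [-1.26, 0.417, -0.01, 1.614, 0.005, 1.111, -0.053], TCP at [0.215, 0.587, 0.224] pointing down, gripper open.
Joint ranges: [-2.81, 2.81], [-0.39, 2.02], [-1.27, 1.25], [0.06, 2.57], [-1.19, 4.33], [0.19, 2], [-2.82, 2.82]. Speed limits (rad/s): [1.89, 1.89, 2.39, 2.39, 3.01, 3.01, 3.01].

### API

Orientations are given as a 3x3 rotation matrix whose columns are the frame's x, y, z axes.
In Python, from rig import robot gives the robot as it stands. Calls block until the motion is done:
- robot.move_ptp(position, orientation): joint-space move of the TCP to a pose.
- robot.move_linear(position, velocity=0.15, frame=None, threshold=None): straight line of the TCP; frame=None keeps the orientation; velocity is the mean speed in m/s. With threshold (N) it stops when the force on the tool has changed by that much, and returns True; else False.
- robot.goto_joints(angles): joint-space move.
- robot.gripper_to(opening): finger opening in m; the grip force is fixed at half the most; returns when the fingers have stopped.
- robot.pause(seconds).
- robot.ik(position, orientation): joint angles nearest the present ones, or None.
- robot.get_state(): the state.
- robot.grab_frame(name): name is "side" or "top" or "wrist"; returns the picture (400x640x3 uint8, red, green, blue); there is no depth.
- robot.camera_info(name): a dict with "fx", "fy", "cx", "cy" (pixels), "dist" ([k1, k2, p1, p2, k3] as OpenCV has them; the pictures are not rectified), "rvec" (rotation vector, rad) and "tvec" (3), from world to camera coordinates, as OpenCV has them. Camera axes: x right, y down, z forward; pixel columns grow to the right and rows downward; lengths in m; the calibration is good to about 2 mm. A picture is of the moment at which its call begins: read the wrist's pose just before it. camera_info takes no time and is no camera call; for the wrist camera it gives the pose at the moment of the call.
A pose or a line that the arm cannot do raises robot.PlanningError and nothing moves.
- robot.sign_off(): hands the job in, once; it reports no verdict.
The state is a dict: "time": time; "qpos": joint angles; "joint_vel": joint speeds; "effort": joint torques, N m; "ee_pos": TCP position; "tool_rot": TCP orientation; "force": force on the tool from outside, world axes, zero at the start; "moment": the same for the moment, N m; "opening": finger opening in m.
Only numpy, scipy, OpenCV 4.12 (cv2) and the standard library are available. Lean on these libraries where they do the work, as an engineer would, in place of code of your own. Each camera call takes 0.05 s, during which the arm holds its last target.

## Working session

There is one attempt and no reset: what is moved stays moved. The work goes in short steps, each a Python script; the robot and the scene stay as the last script left them, time stands still between calls to the robot, and variables do not carry over. Pictures are saved under pics/ and viewed, and the job is handed in when it is done.

```bash
ls; mkdir -p pics; python3 - <<'E'
from rig import robot
import cv2
for n in ("side","top","wrist"):
    i=robot.camera_info(n); print(n,i)
    cv2.imwrite(f"pics/{n}0.png",robot.grab_frame(n)[:,:,::-1])
s=robot.get_state(); print(s["time"],s["force"],s["opening"],s["tool_rot"])
E
```

```text
pics
side {'fx': 410.5801704800903, 'fy': 410.5801704800903, 'cx': 316.5231522940837, 'cy': 201.1680408450934, 'dist': array([-0.06447041,  0.        ,  0.        ,  0.        ,  0.        ]), 'rvec': array([ 2.38062633, -0.68285753,  0.2607269 ]), 'tvec': array([-0.48676388,  0.27290774,  0.64847262])}
top {'fx': 378.2669201769551, 'fy': 378.2669201769551, 'cx': 317.7218399709142, 'cy': 203.27458347822306, 'dist': array([0.03135309, 0.        , 0.        , 0.        , 0.        ]), 'rvec': array([ 2.09062615, -2.15007028,  0.11173691]), 'tvec': array([0.02510885, 0.54326306, 0.70672736])}
wrist {'fx': 323.6810782562698, 'fy': 323.6810782562698, 'cx': 315.5180975829394, 'cy': 197.7709088434533, 'dist': array([-0.0140366,  0.       ,  0.       ,  0.       ,  0.       ]), 'rvec': array([-2.41680607, -1.68658503, -0.19255319]), 'tvec': array([-0.62501463, -0.02319388,  0.38964545])}
0.15 [ 0.11488675  0.08252811 -0.0404316 ] 0.09411084798772854 [[-9.38733515e-01  3.44643758e-01 -2.59725706e-04]
 [ 3.44643847e-01  9.38733061e-01 -9.26479832e-04]
 [-7.54923838e-05 -9.59230536e-04 -9.99999537e-01]]
```

View pics/side0.png

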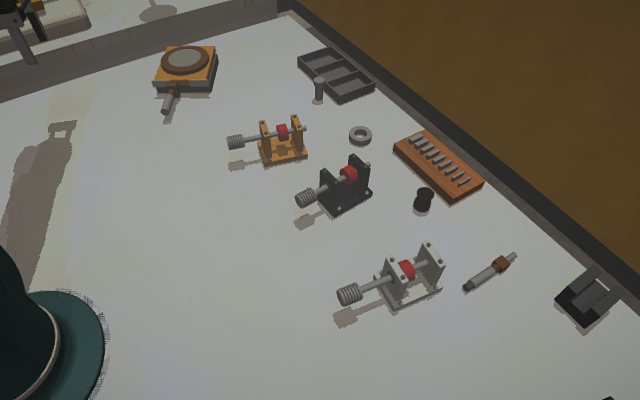

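View pics/top0.png

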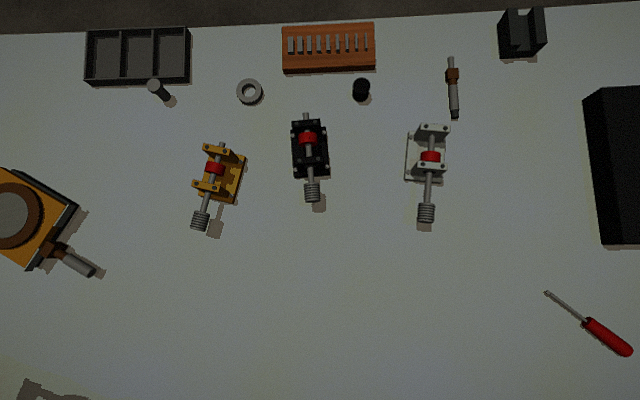

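View pics/wrist0.png

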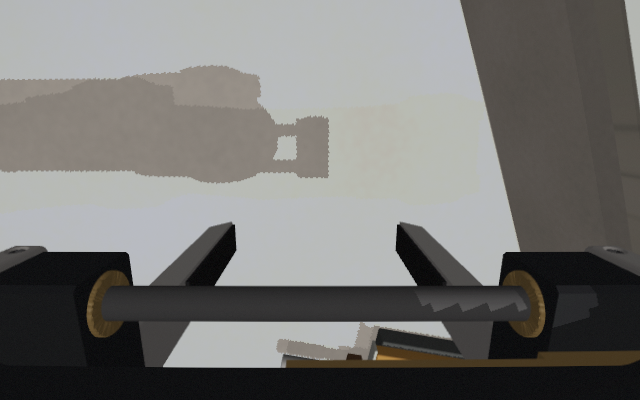

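The top view has the gold block at about (218,172) with its knob at (200,221). The side view has the knob at about (236,142). I'll zoom in on both to get accurate pixels.

```bash
python3 - <<'E'
import cv2,numpy as np
t=cv2.imread("pics/top0.png")[130:245,170:270]; s=cv2.imread("pics/side0.png")[100:180,215:315]
t=cv2.resize(t,None,fx=4,fy=4,interpolation=cv2.INTER_CUBIC);s=cv2.resize(s,None,fx=4,fy=4,interpolation=cv2.INTER_CUBIC)
t=np.clip(t*1.6,0,255).astype('uint8')
c=np.zeros((460,800,3),'uint8');c[:460,:400]=t;c[:320,400:]=s
cv2.imwrite("pics/zoom0.png",c)
E
```

```text
(no output)
```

View pics/zoom0.png

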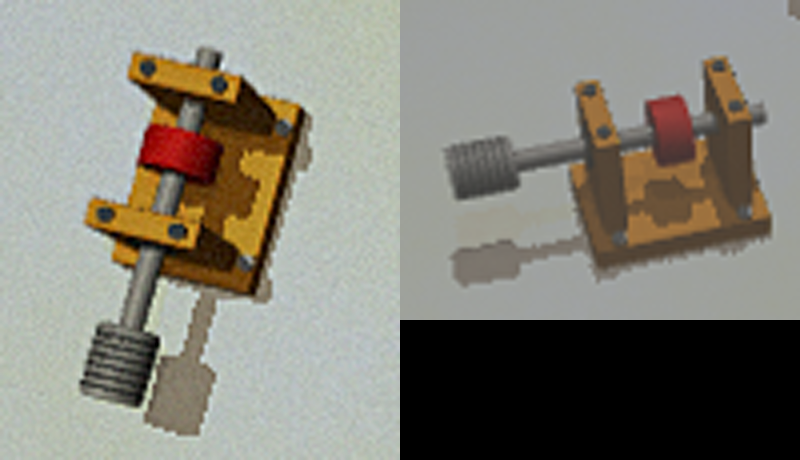

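```bash
cat > h.py <<'E'
import cv2,numpy as np
from rig import robot
def ray(n,p,i=None):
    i=i or robot.camera_info(n)
    K=np.array([[i["fx"],0,i["cx"]],[0,i["fy"],i["cy"]],[0,0,1]])
    u=cv2.undistortPoints(np.array([[p]],float),K,np.array(i["dist"]))[0,0]
    R=cv2.Rodrigues(np.array(i["rvec"]))[0]
    o=-R.T@i["tvec"]; d=R.T@np.array([u[0],u[1],1]); return o,d/np.linalg.norm(d)
def tri(a,b):
    A=np.zeros((3,3));c=np.zeros(3)
    rs=[ray("top",a),ray("side",b)]
    for o,d in rs:
        P=np.eye(3)-np.outer(d,d);A+=P;c+=P@o
    x=np.linalg.solve(A,c)
    return x,[np.linalg.norm((np.eye(3)-np.outer(d,d))@(x-o)) for o,d in rs]
def plane(n,p,z):
    o,d=ray(n,p); return o+d*(z-o[2])/d[2]
E
python3 - <<'E'
from h import *
P=[((199.75,221),(235.5,142)),((215,168.75),(282.75,132.5)),((222.25,143.75),(305.5,128.25))]
for a,b in P: print(tri(a,b),plane("top",a,.06),plane("side",b,.06))
k=plane("top",P[0][0],.06);e=plane("top",P[2][0],.06);print(np.arctan2(*(e-k)[1::-1]))
k=plane("side",P[0][1],.06);e=plane("side",P[2][1],.06);print(np.arctan2(*(e-k)[1::-1]))
for p in [(313,190),(426,213)]: print(plane("top",p,.06))
E
```

```text
(array([0.51361702, 0.23951007, 0.05846833]), [np.float64(1.660366455930738e-05), np.float64(1.6603664559453904e-05)]) [0.51345539 0.23894732 0.06      ] [0.51307212 0.23788936 0.06      ]
(array([0.61704231, 0.21072043, 0.05986043]), [np.float64(0.0005006620398387662), np.float64(0.0005006620398386463)]) [0.61652345 0.21082529 0.06      ] [0.61746992 0.21047315 0.06      ]
(array([0.6684131 , 0.19693564, 0.05923067]), [np.float64(0.0009153177244591293), np.float64(0.0009153177244590024)]) [0.66726438 0.19697115 0.06      ] [0.66889706 0.19602142 0.06      ]
-0.26642306135463106
-0.2624865064205099
[0.56731095 0.01759191 0.06      ]
[ 0.51584043 -0.19541151  0.06      ]
```

The knob comes out at (0.5135, 0.2385, ~0.059) with the axis yawed -0.264 rad. That matches the 60 mm axis height and the ±0.3 rad limit. Next I'll approach from above and grip.

```bash
cat >> h.py <<'E'
a=-0.264
d=np.array([np.cos(a),np.sin(a),0])
k0=np.array([0.5135,0.2387,0.060])
R=np.column_stack([-d,np.cross([0,0,-1],-d),[0,0,-1]])
def st(m=""):
    s=robot.get_state(); p=np.array(s["ee_pos"])
    print(m,"t",round(s["time"],2),"p",p.round(4),"s",round((p-k0)@d,4),"f",np.array(s["force"]).round(1),"f.d",round(np.array(s["force"])@d,1),"op",round(s["opening"],4))
    return s
E
python3 - <<'E'
from h import *
up=np.array([0,0,.12])
for q in (k0+up,k0,k0+d*.04,k0-d*.045): print(robot.ik(q,R) is not None)
robot.move_ptp(k0+up,R); st()
cv2.imwrite("pics/wrist1.png",robot.grab_frame("wrist")[:,:,::-1])
robot.move_linear(k0,velocity=.1,threshold=8); st("down")
cv2.imwrite("pics/side1.png",robot.grab_frame("side")[:,:,::-1])
E
```

```text
True
True
True
True
 t 1.83 p [0.5131 0.2399 0.1801] s -0.0007 f [-0.6  0.7 -0.2] f.d -0.8 op 0.0936
down t 3.23 p [0.5138 0.2388 0.0606] s 0.0003 f [ 0.  -0.1 -0.8] f.d 0.1 op 0.0943
```

View pics/wrist1.png

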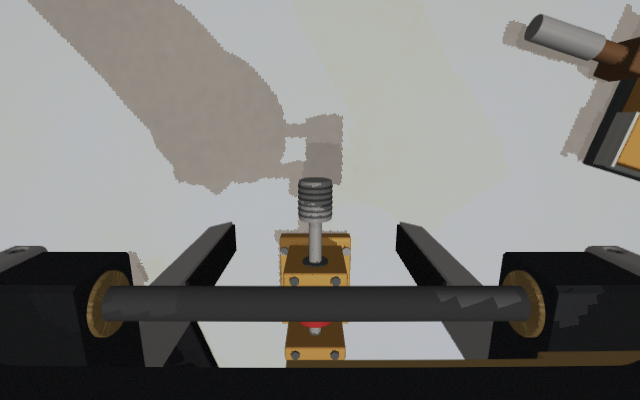

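View pics/side1.png

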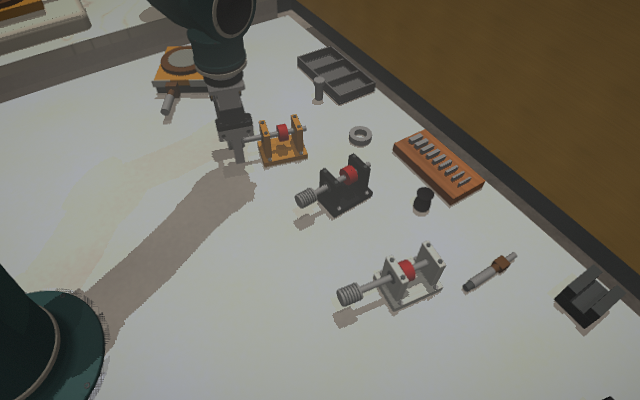

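The wrist view shows the knob at (315,199), midway between the fingers and aligned with them. The side view shows the fingers around it at (236,145). Now I'll grip and push in.

```bash
python3 - <<'E'
from h import *
robot.gripper_to(0.02); s=st("grip")
p=np.array(s["ee_pos"])
hit=robot.move_linear(p+d*.045,velocity=.03,threshold=12); st(f"in {hit}")
cv2.imwrite("pics/side2.png",robot.grab_frame("side")[:,:,::-1])
E
```

```text
grip t 4.3 p [0.5137 0.2392 0.06  ] s 0.0 f [ 2.1  3.7 -3. ] f.d 1.1 op 0.0294
in True t 5.07 p [0.53   0.2349 0.0599] s 0.0169 f [-3.2  1.2  8.3] f.d -3.4 op 0.0293
```

View pics/side2.png

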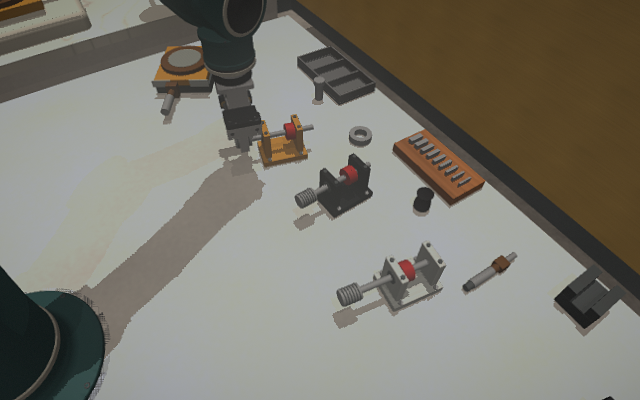

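The move stopped on a change in vertical force. The along-axis force was only -3.4 N, which is friction, and the collar still shows clearance. So this isn't the stop, and I'll keep pushing.

```bash
python3 - <<'E'
from h import *
for i in range(4):
    p=np.array(robot.get_state()["ee_pos"]); s0=(p-k0)@d
    hit=robot.move_linear(p+d*.03,velocity=.025,threshold=18); s=st(f"in {hit}")
    if np.array(s["force"])@d<-11: break
img=robot.grab_frame("side")[100:180,215:315,::-1]
cv2.imwrite("pics/side3.png",cv2.resize(img,None,fx=5,fy=5,interpolation=cv2.INTER_CUBIC))
st()
E
```

```text
in True t 5.47 p [0.53   0.2348 0.0599] s 0.0169 f [-2.8 -0.3 10.4] f.d -2.6 op 0.0294
in True t 5.82 p [0.53   0.2348 0.0599] s 0.0169 f [-3.2 -0.3  8.9] f.d -3.1 op 0.0294
in True t 6.17 p [0.53   0.2348 0.0599] s 0.0169 f [-3.6  0.1  9.8] f.d -3.5 op 0.0291
in True t 6.52 p [0.53   0.2348 0.0599] s 0.0169 f [-2.8 -2.   9.2] f.d -2.2 op 0.0296
 t 6.57 p [0.53   0.2349 0.0599] s 0.0169 f [-3.1  0.1  9.6] f.d -3.1 op 0.0295
```

View pics/side3.png

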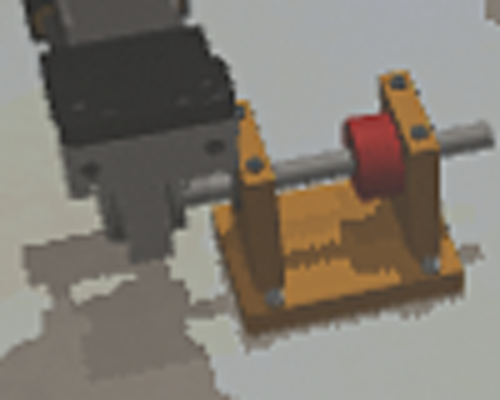

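```bash
python3 - <<'E'
from h import *
for n,p in (("near cheek knob-side",(261.75,129)),("far cheek inner",(293.75,122.5))):
    q=plane("side",p,.084); print(n,q.round(4),"s",((q-k0)@d).round(4),"lat",np.cross(d,q-k0)[2].round(4))
# top view: near cheek knob-side top edge mid, far cheek inner edge mid
for n,p in (("near",(170+133/4,130+232/4)),("far inner",(170+184/4,130+91/4))):
    q=plane("top",p,.084); print(n,q.round(4),"s",((q-k0)@d).round(4),"lat",np.cross(d,q-k0)[2].round(4))
E
```

```text
near cheek knob-side [0.5716 0.2202 0.084 ] s 0.0609 lat -0.0027
far cheek inner [0.6423 0.2024 0.084 ] s 0.1338 lat -0.0014
near [0.5735 0.225  0.084 ] s 0.0615 lat 0.0024
far inner [0.6419 0.2016 0.084 ] s 0.1336 lat -0.0024
```

The near-cheek face is at s ≈ 0.061, so fully in should put the knob centre at s ≈ 0.018. It is at 0.017, four pushes of 18 N didn't move it, and the collar is against the far cheek. The inner stop is reached, so now I'll pull out.

```bash
python3 - <<'E'
from h import *
for i in range(3):
    p=np.array(robot.get_state()["ee_pos"]); s0=(p-k0)@d
    hit=robot.move_linear(p-d*.048 if i==0 else p-d*.02,velocity=.03,threshold=18); s=st(f"out {hit}")
    if i and abs((np.array(s["ee_pos"])-p)@d)<.0008: break
img=robot.grab_frame("side")[100:180,205:305,::-1]
cv2.imwrite("pics/side4.png",cv2.resize(img,None,fx=5,fy=5,interpolation=cv2.INTER_CUBIC))
st()
E
```

```text
out True t 7.78 p [0.4913 0.2452 0.06  ] s -0.0232 f [ 2.6 -0.   1.7] f.d 2.5 op 0.0298
out True t 8.05 p [0.4913 0.2453 0.06  ] s -0.0232 f [2.5 0.3 0.4] f.d 2.4 op 0.0294
 t 8.1 p [0.4913 0.2453 0.06  ] s -0.0231 f [2.5 0.1 0.5] f.d 2.4 op 0.0296
```

View pics/side4.png

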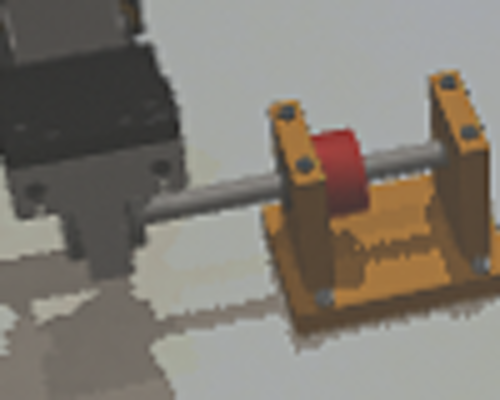

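The stroke came to 40.1 mm and the collar is against the near cheek. I'll release, retreat and check.

```bash
python3 - <<'E'
from h import *
robot.gripper_to(0.09); s=st("open")
p=np.array(s["ee_pos"])
robot.move_linear(p+[0,0,.12],velocity=.12); st("up")
robot.move_linear(p+[-.02,.1,.17],velocity=.15); st("clear")
img=robot.grab_frame("side")[:,:,::-1]; t=robot.grab_frame("top")[:,:,::-1]
cv2.imwrite("pics/side5full.png",img);cv2.imwrite("pics/top5full.png",t)
z=lambda a:cv2.resize(a,None,fx=4,fy=4,interpolation=cv2.INTER_CUBIC)
c=np.zeros((480,800,3),'uint8');c[:480,:400]=np.clip(z(t[130:250,170:270])*1.6,0,255);c[:320,400:]=z(img[100:180,205:305])
cv2.imwrite("pics/zoom5.png",c)
for n,b in (("side",img),("top",t)):
    o=cv2.imread(f"pics/{n}0.png"); 
    w=(slice(155,320),slice(290,460)) if n=="side" else (slice(100,240),slice(285,460))
    print(n,cv2.absdiff(o,b)[w].max(axis=2).mean(),(cv2.absdiff(o,b)[w].max(axis=2)>40).sum())
E
```

```text
open t 9.13 p [0.4916 0.2452 0.0601] s -0.0228 f [-0.5 -0.4  0. ] f.d -0.4 op 0.0902
up t 10.28 p [0.4912 0.245  0.1794] s -0.0231 f [ 0.5  0.  -0.1] f.d 0.5 op 0.0897
clear t 11.19 p [0.4718 0.3441 0.2297] s -0.0678 f [0.1 0.9 0.3] f.d -0.1 op 0.09
side 3.5897682709447416 0
top 5.063673469387755 0
```

View pics/zoom5.png

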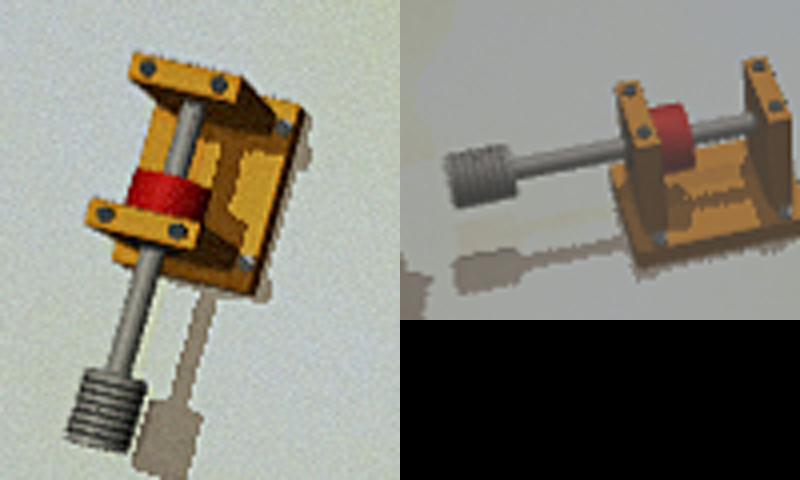

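```bash
python3 - <<'E'
from h import *
x,_=tri((196.5,232.75),(225.25,143.75)); print(x,(x-k0)@d)
robot.sign_off()
E
```

```text
[0.49108762 0.24456982 0.06017992] -0.023167572392080782
the job is handed in; nothing more can be done
```

I pushed the gold block's shaft in to its inner stop, pulled it out to its outer stop, released it there and signed off. The last robot time I read was 11.2 s, against the 32 s limit.

- **Inner stop:** the knob stopped about 1 mm from where the "25 mm of bare shaft" figure puts it. Four more pushes, each stopped at an 18 N force change, did not move it. The first push stopped early on an 18 N-or-less vertical force change rather than an axial one, so I confirmed this stop by position and picture, not by axial force.
- **Outer stop:** the knob travelled 40.1 mm between stops, against 40 mm expected. A second pull did not move it.
- **After release:** the cameras place the knob 23.2 mm out from its starting position, the same as the gripper position when it stopped. The red collar is against the near cheek in both views.
- **Silver and black shafts:** the before-and-after pictures of that area show no changed pixels.
- **Robot:** the gripper was clear of everything, and force readings were under 1 N.

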